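# Hold a wrist pin home against a sprung plunger

### The job

Pick the longest of the three steel wrist pins out of its wooden chock, lay it along the two rods of the checking jig, in front of the brass plunger, and push it endwise against the sprung plunger until its end is fully home against the hard face of the stop block, without ramming it. Finish while still holding it: the program ends with the gripper keeping the pin pressed firmly against the stop, not letting go. Leave the other two pins and everything else on the bench where they are.

Things in the scene. Friction and masses are not known exactly. Their poses are not given: they have to be found in the camera images.
- pin_long: THE PIN TO USE, the longest of the three. Plain steel wrist pin with a dark bore showing at each end, 76 mm long, 26 mm diameter, 85 to 210 g, lying level in a wooden chock. Origin at its very centre, its own x along its length (the ends are alike; it may roll about x). At the start its axis is 33.5 mm above the table.
- chock_long: The wooden chock under the long pin, fixed: 32 mm long, 22 mm wide, 22 mm high, narrower than the pin, so fingers pass down on both sides of pin and chock. Origin under its centre, x along the pin.
- pin_mid: Plain steel wrist pin with a dark bore showing at each end, 56 mm long, 26 mm diameter, 85 to 210 g, lying level in a wooden chock. Origin at its very centre, its own x along its length (the ends are alike; it may roll about x). Leave it.
- pin_short: Plain steel wrist pin with a dark bore showing at each end, 42 mm long, 26 mm diameter, 85 to 210 g, lying level in a wooden chock. Origin at its very centre, its own x along its length (the ends are alike; it may roll about x). Leave it.
- jig: Checking jig, fixed to the bench: base plate 210 x 90 mm, 12 mm thick; origin at the centre of its underside, x along the jig from its open end (-x) to the stop block (+x).
- rods (a point): Middle of the jig's cradle: the pin's axis when laid on the rods, 60 mm above the table, at jig x = -25 mm, y = 0. Two steel rods of 8 mm diameter, centres 16 mm apart and 45 mm up (24 mm over both, narrower than the pin, so fingers holding the pin pass outside them), run along jig x from -102 mm to the stop face at +50 mm. A post as wide as the rods carries their open end (jig x -100 to -88 mm).
- stop: Stop block at the jig's +x end, grey-green, 46 x 70 mm, its top 82 mm above the table. Origin on its flat front face (the hard stop) where the pin's axis meets it, 60 mm above the table; axes as the jig's. When the long pin is home its centre is at x = -38 mm, y = 0, z = 0 here.
- plunger_tip (a point): Front of the sprung brass plunger (16 mm diameter), which stands 18 mm out of the stop face on the pin's axis and moves with the plunger. The long pin just touches it with the pin's centre 56 mm from the stop face.
- plunger (a joint): How far the plunger is pushed in along jig +x, m: 0 = out, 0.018 = flush with the stop face (pin end against the hard stop). Spring: about 3 N to start it, 7 N when flush; it comes back if let go. The pin rubs on the rods if also pressed down. Pushing 5 to 15 N harder than spring and rubbing keeps the pin firmly on the stop.
- spanner_grip (a point): Spanner, 170 mm, lying; the point is on its handle. Leave it.
- screwdriver_grip (a point): Screwdriver, 200 mm, lying; the point is on its handle. Leave it.
- hammer_grip (a point): Hammer, 280 mm, lying; the point is on its handle. Leave it.
- oil_bottle: Closed oil bottle, 64 mm diameter, 170 mm high, standing; origin at the centre of its foot. Leave it.
- timing_gear: Toothed timing gear lying flat, about 114 mm diameter, 18 mm thick with a hub to 30 mm; origin under its centre. Leave it.
- rod_cap: Connecting-rod cap, 88 x 22 mm, 38 mm high; origin under its centre. Leave it.
Mind the look-alikes: they are no part of the job. Leave any red look-alike of the pin_long alone.

How it is judged (in metres and radians):
On the way, in this order (a step that is already met when the one before it is completed fails the run):
1. the long pin lies along the two rods in front of the plunger, not yet pushed home (y of pin_long in the frame of stop between -0.004 and 0.004 m and z of pin_long in the frame of stop between -0.004 and 0.004 m and angle between the x axis of pin_long and the x axis of stop, either way round below 0.07 rad and value of joint plunger below 0.014 m and x of pin_long in the frame of stop between -0.115 and -0.041 m), for 0.1 s.
2. the long pin's end is fully home against the stop face, with the plunger pushed in (y of pin_long in the frame of stop between -0.004 and 0.004 m and z of pin_long in the frame of stop between -0.004 and 0.004 m and angle between the x axis of pin_long and the x axis of stop, either way round below 0.07 rad and value of joint plunger above 0.0165 m and x of pin_long in the frame of stop between -0.0396 and -0.036 m), for 0.2 s.
At the end, for the whole second after the job is handed in: Long pin along the rods (axis within 4 mm and 0.07 rad), its end within 1.6 mm of the stop and pressing on it with over 1.5 N, plunger in over 16.5 mm, fingers on the pin with over 2 N, pin still (under 0.02 m/s); all else within 25 mm of its start (all of step 2 and contact force between pin_long and stop above 1.5 N and contact force between the fingers and pin_long above 2 N and linear speed of pin_long below 0.02 m/s and distance of each of spanner_grip, screwdriver_grip, hammer_grip, oil_bottle, timing_gear, rod_cap, pin_mid, pin_short from where it was at the start of the episode below 0.025 m); the arm keeps its last pose, push and grip.
It fails at once if the pin is rammed into the stop (over 80 N) (contact force between pin_long and stop above 80 N).
It fails at once if another thing on the bench is disturbed (moved over 25 mm) (distance of any of spanner_grip, screwdriver_grip, hammer_grip, oil_bottle, timing_gear, rod_cap, pin_mid, pin_short from where it was at the start of the episode above 0.025 m).
It also fails if it takes over 43 s, if anything falls off the work surface, if the arm or the gripper's body presses on something with over 40 N, if the wrist force passes 120 N, or if a joint passes its speed limit or range.

### The arm

A 6-joint arm with a two-finger parallel gripper is mounted at the origin on the work surface. World frame = base frame: x ahead of the robot, y to its left, z up, the work surface at z = 0. Lengths are in mm, angles in rad, forces in N, time in s.
With the tool pointing down it reaches from about 350 to 975 mm from the base axis. Payload 7.1 kg.
Tool frame: the origin (TCP) lies on the centre line of the jaws, within the pads' length; the fingertips stand 8 mm ahead of it and the grasp point (between the pads) lies 11 mm behind it; z points along the fingers, x is the direction in which the jaws open and shut, and the axes are right-handed (so a half turn about z gives the same grasp; the last joint's range is limited). The gripper opens to 88 mm and grips with 3 to 60 N. Pads are 20 mm wide; open, the fingers measure 115 mm over their backs; the gripper's body (75 mm by 178 mm) begins 61 mm behind the grasp point.
Start: joints at [1.106, 0.423, 1.63, -0, 1.089, -0.019], TCP at [269.455, 563.914, 230.675] pointing down, gripper open.
Joint ranges: [-3, 3], [-0.9, 2.11], [0.09, 2.58], [-1.31, 4.45], [0.11, 2.69], [-2.54, 2.54]. Speed limits (rad/s): [2.39, 2.39, 3.01, 3.14, 3.14, 3.14].

### API

Orientations are given as a unit quaternion [x, y, z, w].
In Python, from workcell import observe, get_image, close_job gives the robot as it stands.
- The arm moves only by the shell command python3 -m jog 'ROWS' [OPENING]. ROWS is JSON, a list that holds one entry, the list of rows, each a list of 6 numbers: the shift along the world's x, y, z in cm, then the turn, a rotation vector about the world's x, y, z in rad. In form: [[[x, y, z, ax, ay, az], ...]]. A call has 1 to 5 rows; each row is the pose to reach, as a shift and turn from the pose measured when the call began; what a row does not reach only later rows make up. A row lasts 1/10 s, in which the tool goes at most 50 mm and 8.59 degrees, less where a joint would pass 70% of its speed; a pose out of reach is approached as far as the arm can. A call with a gripper value outside its range is refused whole. OPENING is the opening in per cent of the stroke, from 0 (shut) to 100 (fully open), set as the call begins (- or left out, the last holds). The fingers move at their own pace and stop on an object; the grip force is fixed at half the most. Time passes only in rows, so rows that repeat a pose let the fingers close. It gives the time, the measured TCP pose, the force and the opening at its end, in the units of the state.
- observe(): the state, without advancing time (a new reading comes with each control period).
- get_image(name): name is "side" or "top" or "wrist"; returns a dict with "image" (480x640x3 uint8, red, green, blue), "vertical_fov" (degrees; the focal length in pixels is half the picture's height over the tangent of half this angle, whatever the lens; pixels are square), "cx", "cy" (the principal point, pixels), "R" (3x3) and "t" (3): a world point X has camera coordinates R X + t. Camera axes: x right, y down, z forward; pixel columns grow to the right and rows downward; lengths in mm; the calibration is good to about 2 mm. A picture is of the moment at which its call begins. There is no depth.
- close_job(): hands the job in, once; it reports no verdict.
The state is a dict: "time_s": time; "joint_positions": joint angles; "qd": joint speeds; "effort": joint torques, N m; "tcp_pos": TCP position; "ee_rot": TCP orientation; "force": force on the tool from outside, world axes, zero at the start; "wrist_torque": the same for the moment, N m; "grip_width": opening from 0.0 (shut) to 1.0 (fully open).
Only numpy, scipy, OpenCV 4.12 (cv2) and the standard library are available. Lean on these libraries where they do the work, as an engineer would, in place of code of your own. Each camera call takes 0.05 s, during which the arm holds its last target.

## Working session

There is one attempt and no reset: what is moved stays moved. The work goes in short steps, Python scripts to look and compute and a shell command to move; the robot and the scene stay as the last step left them, time stands still between calls to the robot, and variables do not carry over. Pictures are saved under pics/ and viewed, and the job is handed in when it is done.

```bash
ls; mkdir -p pics; cat > h.py <<'E'
import numpy as np, cv2
from workcell import observe, get_image
def snap(n,fn):
    d=get_image(n); cv2.imwrite(f'pics/{fn}.png',d['image'][:,:,::-1])
    np.savez(f'pics/{fn}.npz',**{k:np.array(v) for k,v in d.items()}); return d
def load(fn): return dict(np.load(f'pics/{fn}.npz'))
def f(d): return d['image'].shape[0]/2/np.tan(np.radians(float(d['vertical_fov']))/2)
def ray(d,u,v):
    R=np.array(d['R']);t=np.array(d['t']);c=-R.T@t
    r=R.T@np.array([(u-d['cx'])/f(d),(v-d['cy'])/f(d),1.]); return c,r/np.linalg.norm(r)
def onz(d,u,v,z):
    c,r=ray(d,u,v); return c+r*(z-c[2])/r[2]
def proj(d,X):
    p=np.array(d['R'])@np.array(X,float)+np.array(d['t']); return p[0]/p[2]*f(d)+d['cx'],p[1]/p[2]*f(d)+d['cy']
E
python3 - <<'E'
from h import *
for n in ['side','top','wrist']:
    d=snap(n,n+'0'); print(n,d['vertical_fov'],d['cx'],d['cy'],-np.array(d['R']).T@np.array(d['t']))
print(observe())
E
```

```text
pics
side 54.88278224281517 313.405270595579 243.0031661657363 [  341.20921491 -1067.91032951   746.06569664]
top 45.23239700905379 314.0600053819869 239.78180361405444 [ 369.35476747   14.49400731 1383.6662548 ]
wrist 71.52949947783011 318.01812133552744 240.93862031036213 [199.95861498 597.83869779 384.00682128]
{'time_s': 0.15, 'joint_positions': array([ 1.10601499e+00,  4.23682382e-01,  1.63048727e+00,  1.52897388e-05,
        1.08859699e+00, -1.90025989e-02]), 'qd': array([-6.66243720e-06, -2.33054508e-03, -3.28709491e-03,  1.95965102e-03,
        5.05516795e-04, -1.68894339e-03]), 'effort': array([ 4.30263854e-04, -5.44979203e+01, -2.73922026e+01,  6.43899059e-02,
        2.04783585e-02, -3.85196472e-05]), 'tcp_pos': array([269.26504258, 563.56531875, 230.08027881]), 'ee_rot': array([ 8.45921555e-01,  5.33307020e-01, -5.05908094e-04,  2.97761481e-04]), 'force': array([ 1.20486642, -0.14302543, -0.61271346]), 'wrist_torque': array([ 0.00633794,  0.00576678, -0.02965815]), 'grip_width': 0.9982879463824059}
```

View pics/top0.png

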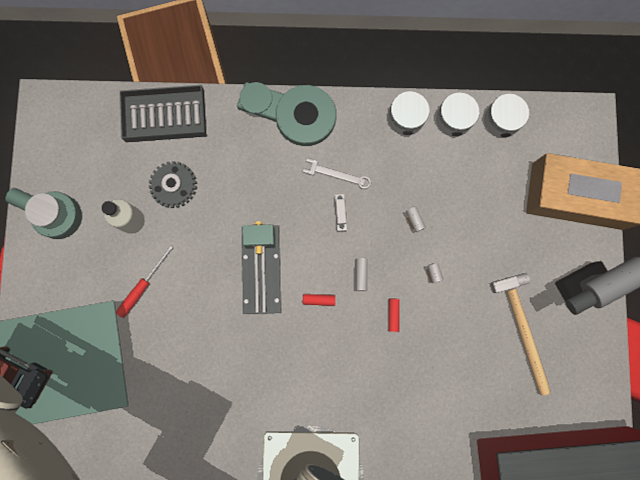

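View pics/side0.png

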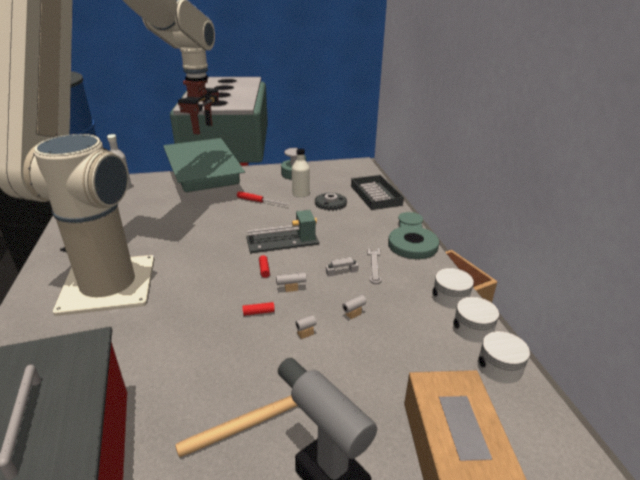

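View pics/wrist0.png

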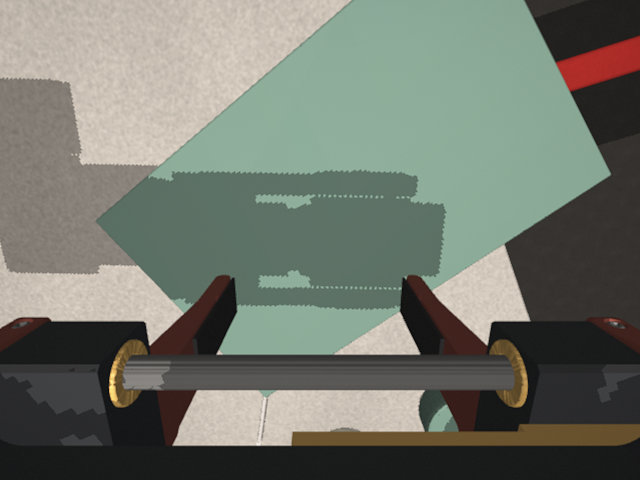

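The top view shows these candidates for the long pin:
- grey pin at (361,274), the longest in appearance, about 33 px
- grey pin at (415,219), mid
- grey pin at (434,272), short
- red look-alikes at (319,300) and (394,315), to be left alone

The jig is at (261,268), with its stop block at (258,236). Next I'll measure them and take one close crop.

```bash
python3 - <<'E'
from h import *
d=load('top0'); im=d['image']; hsv=cv2.cvtColor(im,cv2.COLOR_RGB2HSV)
c=im[200:330,230:450][:,:,::-1]; cv2.imwrite('pics/crop0.png',cv2.resize(c,None,fx=3.6,fy=3.6,interpolation=cv2.INTER_CUBIC))
for p in [(361,274),(361,262),(415,219),(434,272),(375,270),(355,274),(367,274),(258,236),(250,285),(270,285)]:
    print(p,im[p[1],p[0]],hsv[p[1],p[0]])
E
```

```text
(361, 274) [203 196 191] [ 13  15 203]
(361, 262) [194 187 184] [  9  13 194]
(415, 219) [206 200 195] [ 14  14 206]
(434, 272) [199 192 188] [ 11  14 199]
(375, 270) [163 158 151] [ 18  19 163]
(355, 274) [96 91 86] [15 27 96]
(367, 274) [147 141 136] [ 14  19 147]
(258, 236) [131 155 142] [ 74  39 155]
(250, 285) [100 103 101] [ 70   7 103]
(270, 285) [105 108 104] [ 53   9 108]
```

View pics/crop0.png

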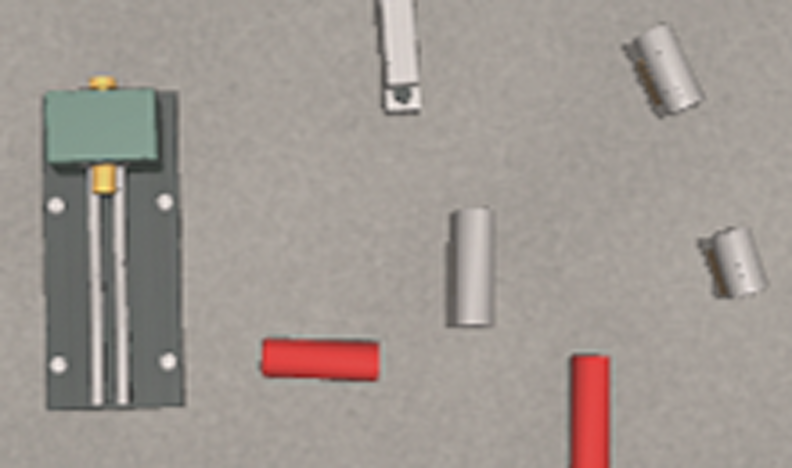

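The crop shows the only non-red pin of the right length at crop (471,266), roughly 119 px long against 80-90 for the mid pin and 65 for the short one. I'll cast rays for it and for the jig.

```bash
python3 - <<'E'
from h import *
d=load('top0')
P=lambda x,y,z:onz(d,230+(x+.5)/3.6-.5,200+(y+.5)/3.6-.5,z).round(1)
im=d['image']; g=cv2.cvtColor(im,cv2.COLOR_RGB2GRAY)
m=(g>180).astype(np.uint8); n,l,s,c=cv2.connectedComponentsWithStats(m)
for i in range(1,n):
    x,y,w,h,a=s[i]
    if 200<y<330 and 340<x<450 and a>40:
        q=cv2.minAreaRect(np.argwhere(l==i)[:,::-1].astype(np.float32)); print(s[i],c[i],q)
print('pin ends',P(472,207,37),P(474,326,37), 'edges', P(452,266,33.5),P(494,266,33.5))
print('base corners',P(43,91,12),P(178,91,12),P(47,409,12),P(184,406,12))
print('stop top',P(44,91,82),P(156,87,82),P(159,159,82),P(47,162,82))
print('rods open',P(97,405,49),P(122,405,49),'top',P(94,170,49),P(120,170,49))
print('mid',P(668,68,33.5),'short',P(738,262,33.5),'red1',P(320,360,13),'bolts',P(56,205,14),P(165,202,14),P(58,365,14),P(168,361,14))
E
```

```text
[410 208  14  22 112] [416.33928571 218.59821429] ((415.9755859375, 218.28048706054688), (22.838672637939453, 5.447756290435791), 65.224853515625)
[359 258   6  32 144] [361.74305556 273.65972222] ((361.7710876464844, 273.5350646972656), (4.495358467102051, 31.149656295776367), 2.6025619506835938)
[432 264   9  17  74] [435.87837838 272.31081081] ((435.57550048828125, 272.26416015625), (17.307430267333984, 4.807619094848633), 74.05460357666016)
pin ends [ 515.9 -107.5   37. ] [ 438.4 -109.4   37. ] edges [477.3 -95.1  33.5] [ 477.9 -122.5   33.5]
base corners [590.8 178.1  12. ] [592.7  87.9  12. ] [379.9 167.8  12. ] [383.6  78.2  12. ]
stop top [579.5 169.2  82. ] [583.6  98.2  82. ] [537.5  95.   82. ] [534.1 165.6  82. ]
rods open [382.7 132.   49. ] [383. 116.  49.] top [533.7 138.9  49. ] [534. 122.  49.]
mid [ 611.4 -236.9   33.5] short [ 483.7 -282.1   33.5] red1 [415.3 -10.4  13. ] bolts [514.1 166.5  14. ] [517.6  94.4  14. ] [408.6 161.5  14. ] [412.7  89.4  14. ]
```

Measured values against the given sizes:

| Item | Measured | Given |
|---|---|---|
| Pin length | 77.5 mm | 76 mm |
| Pin width | 27 mm | 26 mm |
| Base plate | 211 x 90 mm | 210 x 90 mm |
| Stop block | 46 x 71 mm | 46 x 70 mm |
| Rod spacing | 16 mm | 16 mm |

- **Pin:** centre about (477,-109), yaw about 0.03 rad.
- **Jig:** yaw about 0.047 rad, stop face at about (536.5,130.4).

Next I'll go to a hover over the pin.

```bash
python3 -m jog '[[[5,-16,-1,0,0,0.15],[8,-25,-2,0,0,0.3],[10,-30,-3,0,0,0.45],[11,-35,-3,0,0,0.475],[11,-37,-3,0,0,0.475]]]' 65
```

```text
time_s: 0.65
tcp_pos: [343.0, 325.2, 210.1]
ee_rot: [0.696, 0.718, -0.0, 0.0]
force: [1.0, -0.2, 0.3]
grip_width: 0.653
```

```bash
python3 -m jog '[[[2,-5,-1,0,0,0],[3.5,-10,-2,0,0,0],[5,-15,-3,0,0,0],[6.5,-20,-4,0,0,0],[8,-25,-5,0,0,0]]]'
python3 - <<'E'
from h import *
print(observe()['tcp_pos'])
E
```

```text
time_s: 1.15
tcp_pos: [417.9, 91.3, 163.5]
ee_rot: [0.696, 0.718, -0.0, 0.001]
force: [0.7, 0.1, -0.4]
grip_width: 0.65
[417.90234008  91.28323001 163.51565184]
```

```bash
python3 -m jog '[[[1.5,-5,-1,0,0,0],[3,-10,-2,0,0,0],[4.5,-15,-3,0,0,0],[5.9,-20,-3.3,0,0,0],[5.9,-20,-3.3,0,0,0]]]'
python3 - <<'E'
from h import *
snap('wrist','wrist1');print(observe()['tcp_pos'])
E
```

```text
time_s: 1.65
tcp_pos: [478.0, -112.6, 130.1]
ee_rot: [0.697, 0.717, -0.0, 0.001]
force: [1.0, 0.8, 0.2]
grip_width: 0.651
[ 477.99202635 -112.25555812  130.1601404 ]
```

View pics/wrist1.png

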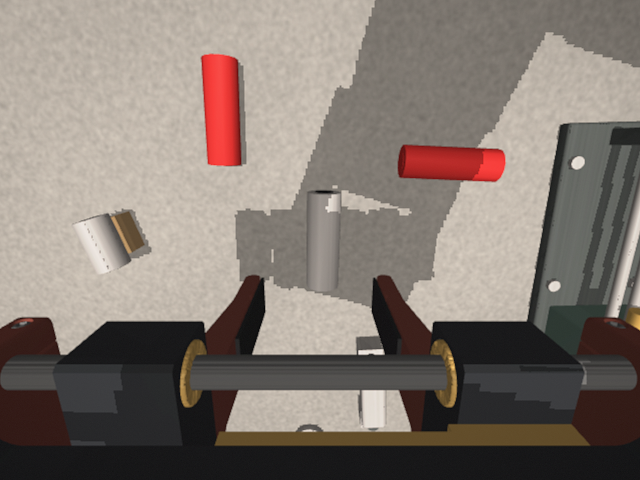

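The wrist view shows the grey pin at (322,240) between the open fingers. Its ends are at rows 190 and 290, and its sides are at columns about 307 and 340. The rod cap is at (370,390), clear of the path. I'll refine the pin position from this view.

```bash
python3 - <<'E'
from h import *
d=load('wrist1'); im=d['image']
c=im[170:310,260:390][:,:,::-1]; cv2.imwrite('pics/crop1.png',cv2.resize(c,None,fx=4,fy=4,interpolation=cv2.INTER_CUBIC))
print(-np.array(d['R']).T@d['t'], np.array(d['R']).T@[0,0,1])
for p in [(478,-112,141),(478,-108.7,33.5)]: print(proj(d,p))
E
```

```text
[ 400.8952718  -113.56030712  284.015291  ] [ 0.2830913   0.00654261 -0.95907065]
(np.float64(317.21427526598586), np.float64(311.0680813420895))
(np.float64(321.91101809906195), np.float64(244.89711697541296))
```

View pics/crop1.png

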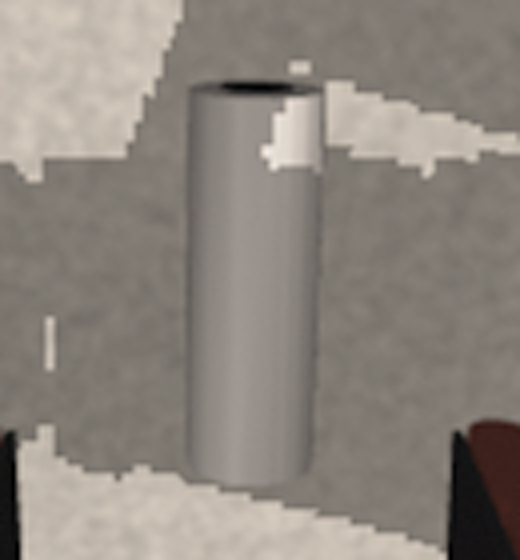

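```bash
python3 - <<'E'
from h import *
d=load('wrist1')
P=lambda x,y,z:onz(d,260+(x+.5)/4-.5,170+(y+.5)/4-.5,z).round(1)
print(P(256.5,97,46.5),P(249,486,46.5)); a=P(256.5,110,36);b=P(249,470,36);print(a,b,(b-a)[1]/(b-a)[0])
E
```

```text
[ 435.9 -108.8   46.5] [ 511.6 -107.8   46.5]
[ 439.9 -108.5   36. ] [ 513.  -107.7   36. ] 0.010943912448700369
```

The wrist view gives a length of 75.7 mm, a centre of (474,-108.3) and a yaw of 0.01-0.03 rad, which agrees with the top view. I'll descend over it.

```bash
python3 -m jog '[[[-0.25,0.4,-2,0,0,0],[-0.25,0.4,-5,0,0,0],[-0.25,0.4,-8,0,0,0],[-0.25,0.4,-10.2,0,0,0],[-0.25,0.4,-10.8,0,0,0]]]'
python3 -m jog '[[[0,0,0,0,0,0]]]'
python3 - <<'E'
from h import *
snap('wrist','wrist2');o=observe();print(o['tcp_pos'],o['force'])
E
```

```text
time_s: 2.2
tcp_pos: [473.6, -106.5, 20.4]
ee_rot: [0.697, 0.717, -0.001, -0.001]
force: [0.6, 0.0, -0.1]
grip_width: 0.649
time_s: 2.3
tcp_pos: [473.0, -105.4, 20.1]
ee_rot: [0.697, 0.717, -0.002, -0.002]
force: [0.6, -0.5, 0.8]
grip_width: 0.647
[ 473.06606265 -105.41055843   20.45649548] [ 0.12602448  0.04546119 -0.29940219]
```

View pics/wrist2.png

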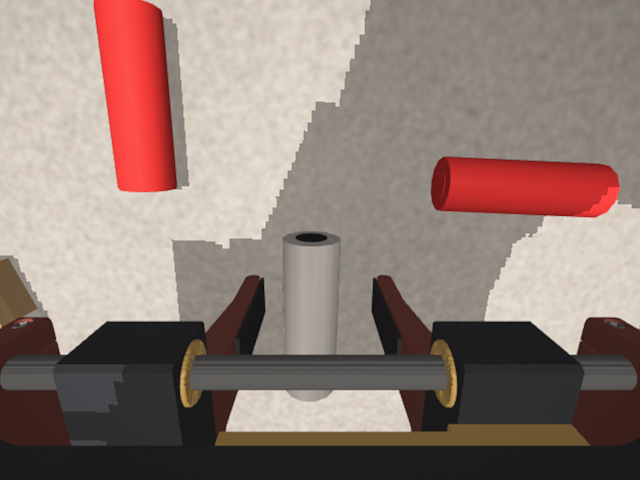

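The wrist view shows the pin between the pads, its axis at column 312 against a jaw middle of about 318. So the jaws are about 2.7 mm too far to +y. I'll correct that, then close.

```bash
python3 -m jog '[[[0.15,-0.27,0.2,0,0,0],[0.15,-0.27,0.2,0,0,0]]]'
python3 -m jog '[[[0,0,0,0,0,0],[0,0,0,0,0,0],[0,0,0,0,0,0],[0,0,0,0,0,0],[0,0,0,0,0,0]]]' 20
python3 -m jog '[[[0,0,0,0,0,0],[0,0,0,0,0,0],[0,0,0,0,0,0]]]'
```

```text
time_s: 2.55
tcp_pos: [475.8, -108.3, 23.8]
ee_rot: [0.697, 0.717, -0.001, -0.0]
force: [-0.5, 0.3, 0.6]
grip_width: 0.652
time_s: 3.05
tcp_pos: [476.0, -108.6, 24.0]
ee_rot: [0.697, 0.717, -0.001, 0.0]
force: [-1.1, -1.2, 3.9]
grip_width: 0.291
time_s: 3.35
tcp_pos: [476.1, -108.7, 24.0]
ee_rot: [0.697, 0.717, -0.001, 0.0]
force: [-0.6, -1.5, 3.4]
grip_width: 0.291
```

The opening of 0.291 x 88 mm = 25.6 mm, so the pin is held. I'll set the jaws to 0 for full grip, then lift.

```bash
python3 -m jog '[[[0,0,1,0,0,0],[0,0,3,0,0,0],[0,0,6,0,0,0],[0,0,9.5,0,0,0],[0,0,10,0,0,0]]]' 0
python3 -m jog '[[[0,2,0,0,0,0.02],[0,6,0,0,0,0.02],[-0.5,11,0,0,0,0.02],[-1,16,0,0,0,0.02],[-1.4,20,0,0,0,0.02]]]'
```

```text
time_s: 3.85
tcp_pos: [478.0, -109.0, 127.5]
ee_rot: [0.697, 0.717, 0.001, 0.002]
force: [1.3, -0.2, -1.5]
grip_width: 0.284
time_s: 4.35
tcp_pos: [462.7, 93.0, 126.9]
ee_rot: [0.689, 0.724, 0.0, 0.002]
force: [1.1, 0.1, -2.0]
grip_width: 0.291
```

```bash
python3 -m jog '[[[0,2.2,0,0,0,0],[0,3.5,0,0,0,0],[0,3.5,0,0,0,0],[0,3.5,0,0,0,0]]]'
python3 - <<'E'
from h import *
snap('wrist','wrist3');snap('top','top3');snap('side','side3');o=observe();print(o['tcp_pos'],o['force'],o['ee_rot'])
E
```

```text
time_s: 4.75
tcp_pos: [462.4, 127.4, 126.5]
ee_rot: [0.689, 0.725, -0.0, 0.002]
force: [0.1, -0.1, -2.7]
grip_width: 0.289
[462.68982653 126.84384749 126.77063501] [-0.7431391  -0.27248661 -1.45536927] [6.89915186e-01 7.23887625e-01 5.51804503e-05 1.93370652e-03]
```

View pics/wrist3.png

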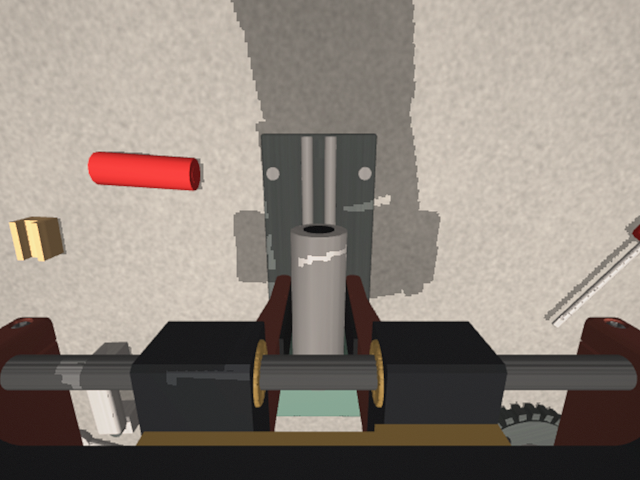

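View pics/side3.png

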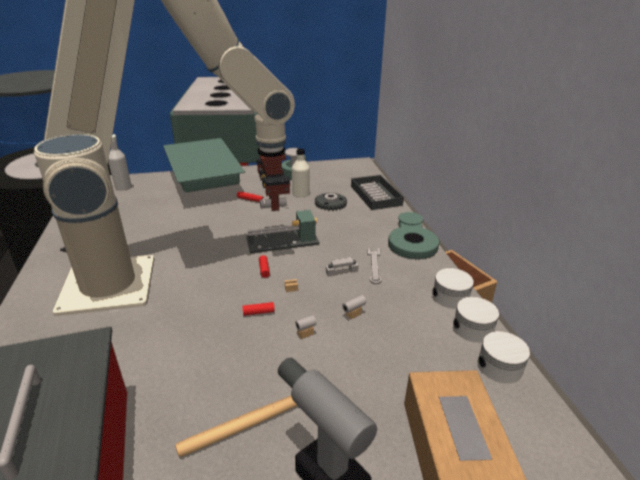

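The wrist view shows the pin held level, near end at (320,231). The jig's rods are below at columns about 307 and 331, base corners at about (263,134) and (377,134), and the stop top at (318,402). I'll measure the rods and the pin in this one view.

```bash
python3 - <<'E'
from h import *
d=load('wrist3'); im=d['image']
c=im[125:275,250:390][:,:,::-1]; cv2.imwrite('pics/crop3.png',cv2.resize(c,None,fx=4,fy=4,interpolation=cv2.INTER_CUBIC))
g=im.astype(int).sum(2)//3
for y in [145,160,185,200,215]: print(y,list(g[y,298:342]))
for y in [240,280,300,340]: print(y,list(g[y,284:356]))
E
```

```text
145 [np.int64(73), np.int64(72), np.int64(75), np.int64(102), np.int64(129), np.int64(138), np.int64(144), np.int64(149), np.int64(156), np.int64(156), np.int64(147), np.int64(141), np.int64(132), np.int64(122), np.int64(96), np.int64(70), np.int64(73), np.int64(72), np.int64(72), np.int64(72), np.int64(75), np.int64(77), np.int64(78), np.int64(77), np.int64(76), np.int64(74), np.int64(84), np.int64(110), np.int64(131), np.int64(139), np.int64(145), np.int64(150), np.int64(157), np.int64(155), np.int64(146), np.int64(141), np.int64(132), np.int64(123), np.int64(100), np.int64(70), np.int64(71), np.int64(71), np.int64(71), np.int64(72)]
160 [np.int64(72), np.int64(72), np.int64(73), np.int64(97), np.int64(126), np.int64(137), np.int64(143), np.int64(148), np.int64(155), np.int64(156), np.int64(148), np.int64(142), np.int64(134), np.int64(123), np.int64(97), np.int64(70), np.int64(72), np.int64(74), np.int64(74), np.int64(74), np.int64(75), np.int64(75), np.int64(74), np.int64(75), np.int64(71), np.int64(70), np.int64(89), np.int64(116), np.int64(131), np.int64(140), np.int64(145), np.
[... 5671 characters left out ...]
64(149), np.int64(151), np.int64(153), np.int64(155), np.int64(155), np.int64(154), np.int64(152), np.int64(152), np.int64(151), np.int64(150), np.int64(149), np.int64(148), np.int64(146), np.int64(147), np.int64(147), np.int64(146), np.int64(146), np.int64(144), np.int64(144), np.int64(142), np.int64(141), np.int64(141), np.int64(143), np.int64(142), np.int64(138), np.int64(135), np.int64(134), np.int64(133), np.int64(131), np.int64(127), np.int64(122), np.int64(117), np.int64(114), np.int64(111), np.int64(109), np.int64(91), np.int64(65), np.int64(51), np.int64(32), np.int64(19), np.int64(20), np.int64(21), np.int64(21), np.int64(18), np.int64(18), np.int64(29), np.int64(41), np.int64(43)]
```

View pics/crop3.png

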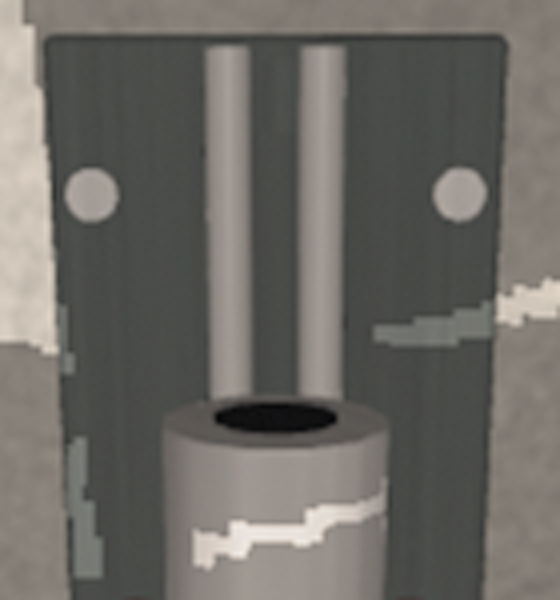

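```bash
cat > m.py <<'E'
from h import *
E
python3 - <<'E'
from h import *
d=load('wrist3')
a=onz(d,318.5,145,46);b=onz(d,318.4,215,46);print('rods',a,b,(b-a)[1]/(b-a)[0])
w=[onz(d,301.1,145,46),onz(d,335.8,145,46)];print('width',w[1]-w[0])
for z in (136,138):
  p=onz(d,318.35,240,z+2);q=onz(d,318.0,300,z+2);print('pin',z,p,q,(q-p)[1]/(q-p)[0], onz(d,319,225.5,z+13)[:2],onz(d,319,236,z+13)[:2], (onz(d,346,240,z)-onz(d,290.7,240,z))[1])
for u,v,z in [(318.5,136.4,49),(318.7,134,12),(91/4+249.6,195/4+124.6,14),(460/4+249.6,194/4+124.6,14)]: print(onz(d,u,v,z))
E
```

```text
rods [387.00224375 124.66485315  46.        ] [435.18124334 127.04277241  46.        ] 0.04935592847133021
width [-1.18192457 23.4264004   0.        ]
pin 136 [426.90126337 126.71902066 138.        ] [456.27993572 128.0442169  138.        ] 0.045107424332950785 [417.54527077 126.52430955] [421.96229432 126.75078574] 24.93732543333175
pin 138 [426.31562985 126.69219006 140.        ] [455.28161505 127.99877104 140.        ] 0.04510742433295046 [417.05303241 126.49819662] [421.40281423 126.72122509] 24.591879160673358
[381.50990666 124.38859934  49.        ]
[379.15575788 124.38538833  12.        ]
[410.48386374  89.4698204   14.        ]
[406.6211784  161.91653714  14.        ]
```

In one view the rods and the pin agree laterally to about 0.1 mm and in yaw to about 0.004 rad. The pin centre is about 74 mm from the stop face, so it's clear of the plunger. I'll go down to about 4 mm above the rods.

```bash
python3 -m jog '[[[0,0,-2,0,0,0],[0,0,-4,0,0,0],[0,0,-6,0,0,0],[0,0,-7.1,0,0,0],[0,0,-7.2,0,0,0]]]'
python3 -m jog '[[[0,0,0,0,0,0]]]'
python3 - <<'E'
from h import *
snap('wrist','wrist4');o=observe();print(o['tcp_pos'],o['force'],o['ee_rot'])
E
```

```text
time_s: 5.4
tcp_pos: [462.3, 126.5, 53.7]
ee_rot: [0.691, 0.723, -0.0, 0.001]
force: [-1.3, 3.1, -4.0]
grip_width: 0.29
time_s: 5.5
tcp_pos: [462.4, 126.4, 53.5]
ee_rot: [0.691, 0.723, -0.0, 0.001]
force: [-3.2, 6.7, 2.0]
grip_width: 0.289
[462.41271096 126.46678662  53.63529178] [-1.57332002  4.66496072 -4.41194738] [ 6.91104767e-01  7.22754045e-01 -2.51971627e-04  8.53306799e-04]
```

View pics/wrist4.png

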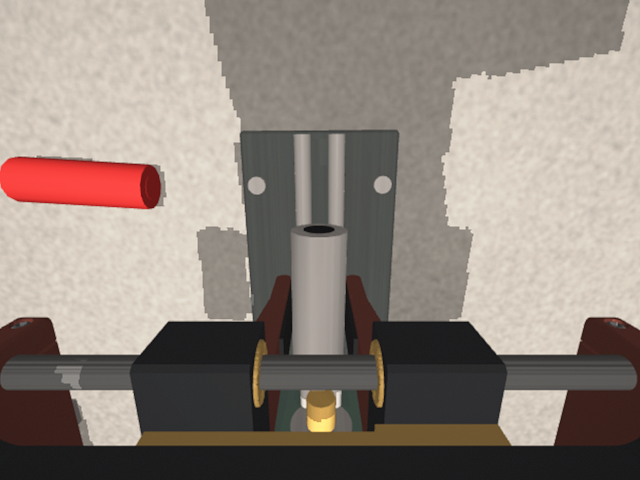

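The wrist view shows the pin just over the rods, near end at (319,230), rods at columns about 303 and 337. The side force of about 5 N in +y suggests a finger is touching a rod, so I'll measure the sideways offset.

```bash
python3 - <<'E'
from h import *
d=load('wrist4'); g=d['image'].astype(float).mean(2)
def edges(y,a,b,th):
    r=g[y]; m=np.where(r[a:b]>th)[0]+a; l,h=m[0],m[-1]
    return l-(r[l]-th)/(r[l]-r[l-1]), h+(r[h]-th)/(r[h]-r[h+1])
for y in (150,165,180,195,210,218):
    l,h=edges(y,288,352,105); a,b=onz(d,l,y,46),onz(d,h,y,46); print(y,round(l,2),round(h,2),((a+b)/2).round(2),(b-a)[1].round(2))
for y in (245,260,275,300,330):
    l,h=edges(y,284,356,85); a,b=onz(d,l,y,65),onz(d,h,y,65); print('pin',y,round(l,2),round(h,2),((a+b)/2).round(2),(b-a)[1].round(2))
for s in ((240,241),):print()
E
python3 - <<'E'
from h import *
d=load('wrist4');c=d['image'][215:440,240:400][:,:,::-1]; cv2.imwrite('pics/crop4.png',cv2.resize(c,None,fx=2.6,fy=2.6,interpolation=cv2.INTER_CUBIC))
E
```

```text
150 293.84 344.11 [388.62 124.52  46.  ] 23.48
165 294.12 343.91 [395.46 124.86  46.  ] 23.54
180 294.56 343.78 [402.47 125.26  46.  ] 23.57
195 295.0 343.51 [409.66 125.63  46.  ] 23.52
210 294.77 343.31 [417.05 125.87  46.  ] 23.84
218 295.5 343.12 [421.06 126.19  46.  ] 23.55
pin 245 289.86 346.85 [429.21 126.09  65.  ] 25.46
pin 260 290.37 346.72 [436.31 126.5   65.  ] 25.52
pin 275 290.42 345.82 [443.62 126.64  65.  ] 25.43
pin 300 291.78 344.6 [456.24 127.24  65.  ] 24.81
pin 330 291.9 343.84 [472.19 127.81  65.  ] 25.1
```

View pics/crop4.png

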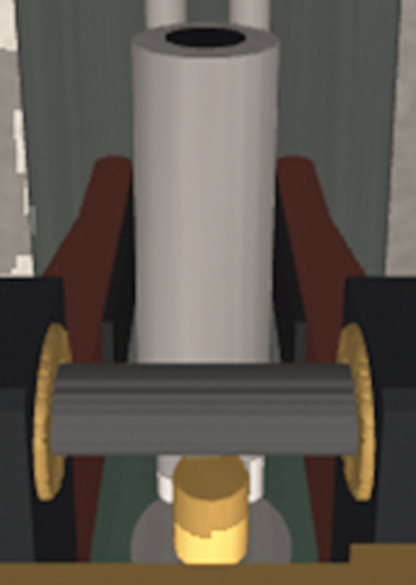

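The pin sits about 0.7 mm to -y of the rod line and its yaw is about 0.007 rad short, matching the sign of the side force. I'll back off a little, correct, then lower gently.

```bash
python3 -m jog '[[[0,0.08,0.4,0,0,0.007],[0,0.08,0.4,0,0,0.007],[0,0.08,0.1,0,0,0.007],[0,0.08,0,0,0,0.007]]]'
python3 -m jog '[[[0,0,0,0,0,0]]]'
python3 - <<'E'
from h import *
o=observe();print(o['tcp_pos'],o['force'],o['ee_rot'],o['wrist_torque'])
d=snap('wrist','wrist5'); g=d['image'].astype(float).mean(2)
def edges(y,a,b,th):
    r=g[y]; m=np.where(r[a:b]>th)[0]+a; l,h=m[0],m[-1]
    return l-(r[l]-th)/(r[l]-r[l-1]), h+(r[h]-th)/(r[h]-r[h+1])
for y in (150,165,180,195,210,218):
    l,h=edges(y,288,352,105); a,b=onz(d,l,y,46),onz(d,h,y,46); print(y,round(l,2),round(h,2),((a+b)/2).round(2),(b-a)[1].round(2))
for y in (245,260,275,300,330):
    l,h=edges(y,284,356,85); a,b=onz(d,l,y,65),onz(d,h,y,65); print('pin',y,round(l,2),round(h,2),((a+b)/2).round(2),(b-a)[1].round(2))
E
```

```text
time_s: 5.95
tcp_pos: [462.4, 127.1, 53.6]
ee_rot: [0.689, 0.725, -0.0, 0.001]
force: [0.0, -0.5, -1.7]
grip_width: 0.29
time_s: 6.05
tcp_pos: [462.3, 126.9, 53.4]
ee_rot: [0.689, 0.725, -0.0, 0.001]
force: [0.2, -0.2, -2.2]
grip_width: 0.292
[462.29264376 126.94938494  53.40332101] [ 0.18550086 -0.16192789 -2.19861968] [ 6.88684678e-01  7.25060380e-01 -3.87458325e-04  8.42894898e-04] [ 0.07412814  0.01076517 -0.00864853]
150 293.84 344.15 [388.53 124.52  46.  ] 23.48
165 294.06 343.96 [395.37 124.89  46.  ] 23.58
180 293.79 344.23 [402.38 125.26  46.  ] 24.13
195 294.71 343.22 [409.57 125.62  46.  ] 23.5
210 295.02 342.95 [416.94 126.02  46.  ] 23.52
218 295.07 342.8 [420.95 126.21  46.  ] 23.59
pin 245 289.65 346.81 [429.09 126.29  65.  ] 25.51
pin 260 290.32 346.67 [436.18 126.78  65.  ] 25.49
pin 275 290.42 345.75 [443.49 126.98  65.  ] 25.37
pin 300 291.68 344.55 [456.1  127.65  65.  ] 24.81
pin 330 291.9 343.87 [472.03 128.36  65.  ] 25.09
```

The side force is gone and the remaining offset is about 0.3 mm. I'll lower with a small nudge.

```bash
python3 -m jog '[[[0,0.03,-0.1,0,0,0],[0,0.03,-0.2,0,0,0],[0,0.03,-0.2,0,0,0]]]'
python3 -m jog '[[[0,0,-0.05,0,0,0],[0,0,-0.1,0,0,0],[0,0,-0.1,0,0,0]]]'
```

```text
time_s: 6.4
tcp_pos: [462.2, 127.2, 51.3]
ee_rot: [0.689, 0.725, -0.001, 0.001]
force: [-0.4, -0.5, -2.2]
grip_width: 0.288
time_s: 6.7
tcp_pos: [462.3, 127.3, 50.6]
ee_rot: [0.689, 0.725, -0.0, 0.001]
force: [-1.3, -0.6, 4.3]
grip_width: 0.287
```

Fz rose from -2.2 to +4.3 N with the TCP at 50.6, the predicted height, so the pin lies on the rods. I'll take a quick check, then push along the jig axis (1, 0.05).

```bash
cat > chk.py <<'E'
from h import *
import sys
o=observe();print(o['time_s'],o['tcp_pos'].round(2),o['force'].round(2),o['ee_rot'].round(4),o['wrist_torque'].round(3))
d=snap('wrist',sys.argv[1]); g=d['image'].astype(float).mean(2)
def edges(y,a,b,th):
    r=g[y]; m=np.where(r[a:b]>th)[0]+a; l,h=m[0],m[-1]
    return l-(r[l]-th)/(r[l]-r[l-1]), h+(r[h]-th)/(r[h]-r[h+1])
R=[];Q=[]
for y in (150,165,180,195,210,218):
    l,h=edges(y,288,352,105); R.append((onz(d,l,y,46)+onz(d,h,y,46))/2)
for y in (245,260,275,300,330):
    l,h=edges(y,284,356,85); Q.append((onz(d,l,y,62)+onz(d,h,y,62))/2)
R=np.array(R);Q=np.array(Q);p=np.polyfit(R[:,0],R[:,1],1);q=np.polyfit(Q[:,0],Q[:,1],1)
print('rod slope',p[0].round(4),'pin slope',q[0].round(4),'offset',(np.polyval(q,460)-np.polyval(p,460)).round(2))
E
python3 chk.py wrist6; python3 -m jog '[[[0.5,0.025,0.02,0,0,0],[1,0.05,0.02,0,0,0],[1.4,0.07,0.02,0,0,0],[1.4,0.07,0.02,0,0,0]]]'; python3 chk.py wrist7
```

```text
6.7 [462.25 127.31  50.62] [-1.31 -0.64  4.31] [ 6.886e-01  7.251e-01 -5.000e-04  8.000e-04] [-0.019  0.262  0.005]
rod slope 0.051 pin slope 0.0478 offset -0.03
time_s: 7.15
tcp_pos: [477.3, 128.1, 50.7]
ee_rot: [0.689, 0.725, -0.0, 0.001]
force: [0.8, 0.2, -1.7]
grip_width: 0.288
7.15 [477.28 128.07  50.75] [ 0.75  0.15 -1.69] [ 0.6887  0.7251 -0.      0.0011] [0.074 0.001 0.008]
rod slope 0.0505 pin slope 0.048 offset -0.0
```

View pics/wrist7.png

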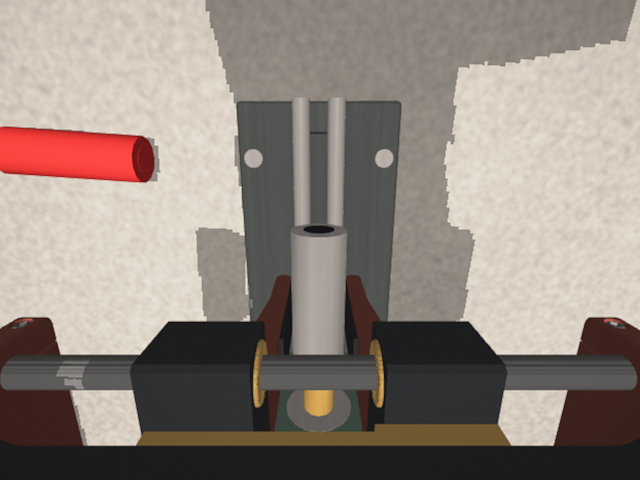

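The wrist view shows the pin on the rods, in line (offset 0.0 mm, angle 0.003 rad), close to the plunger at (318,402). Now I'll push slowly while watching Fx.

```bash
python3 -m jog '[[[0.2,0.01,0,0,0,0],[0.4,0.02,0,0,0,0],[0.6,0.03,0,0,0,0],[0.8,0.04,0,0,0,0]]]'
python3 -m jog '[[[0.2,0.01,0,0,0,0],[0.4,0.02,0,0,0,0],[0.5,0.025,0,0,0,0],[0.5,0.025,0,0,0,0]]]'
python3 -m jog '[[[0.1,0.005,0,0,0,0],[0.2,0.01,0,0,0,0],[0.3,0.015,0,0,0,0],[0.3,0.015,0,0,0,0]]]'; python3 chk.py wrist8
```

```text
time_s: 7.6
tcp_pos: [482.4, 128.3, 50.6]
ee_rot: [0.689, 0.725, -0.002, -0.001]
force: [-8.4, 2.8, 9.1]
grip_width: 0.291
time_s: 8.0
tcp_pos: [484.7, 128.4, 50.6]
ee_rot: [0.689, 0.725, -0.004, -0.002]
force: [-9.6, 3.3, 10.9]
grip_width: 0.29
time_s: 8.4
tcp_pos: [485.0, 128.5, 50.5]
ee_rot: [0.689, 0.725, -0.006, -0.004]
force: [-11.3, 2.9, 11.2]
grip_width: 0.29
8.4 [484.99 128.49  50.52] [-11.31   2.87  11.22] [ 0.6888  0.7249 -0.0063 -0.004 ] [0.551 1.64  0.016]
rod slope 0.0517 pin slope 0.0493 offset 0.04
```

The force is 11 N at about 5-6 mm of plunger travel. The tool sags under load: it has tipped 0.0145 rad, so the pin's front presses on the rods (Fz 11 N) and rubs. I'll counter the tilt, ease off vertically, and push on with a longer lead.

```bash
python3 -m jog '[[[0.2,0.01,0.05,0,-0.01,0],[0.4,0.02,0.1,0,-0.02,0],[0.6,0.03,0.1,0,-0.02,0],[0.6,0.03,0.1,0,-0.02,0]]]'; python3 chk.py wrist9
```

```text
time_s: 8.85
tcp_pos: [489.0, 128.5, 50.8]
ee_rot: [0.689, 0.725, -0.001, 0.002]
force: [-5.4, 1.6, -0.4]
grip_width: 0.289
8.85 [489.04 128.5   50.76] [-5.43  1.56 -0.39] [ 0.6888  0.725  -0.0011  0.0021] [0.287 0.88  0.076]
 ** On entry to DLASCL parameter number  4 had an illegal value
 ** On entry to DLASCL parameter number  4 had an illegal value
 ** On entry to DLASCL parameter number  4 had an illegal value
 ** On entry to DLASCL parameter number  4 had an illegal value
 ** On entry to DLASCL parameter number  5 had an illegal value
 ** On entry to DLASCL parameter number  4 had an illegal valuechk.py:7: RuntimeWarning: divide by zero encountered in scalar divide
  return l-(r[l]-th)/(r[l]-r[l-1]), h+(r[h]-th)/(r[h]-r[h+1])
h.py:10: RuntimeWarning: invalid value encountered in divide
  r=R.T@np.array([(u-d['cx'])/f(d),(v-d['cy'])/f(d),1.]); return c,r/np.linalg.norm(r)
Traceback (most recent call last):
  File "chk.py", line 13, in <module>
    R=np.array(R);Q=np.array(Q);p=np.polyfit(R[:,0],R[:,1],1);q=np.polyfit(Q[:,0],Q[:,1],1)
                                                                ~~~~~~~~~~^^^^^^^^^^^^^^^^^
numpy.linalg.LinAlgError: SVD did not converge in Linear Least Squares
```

View pics/wrist9.png

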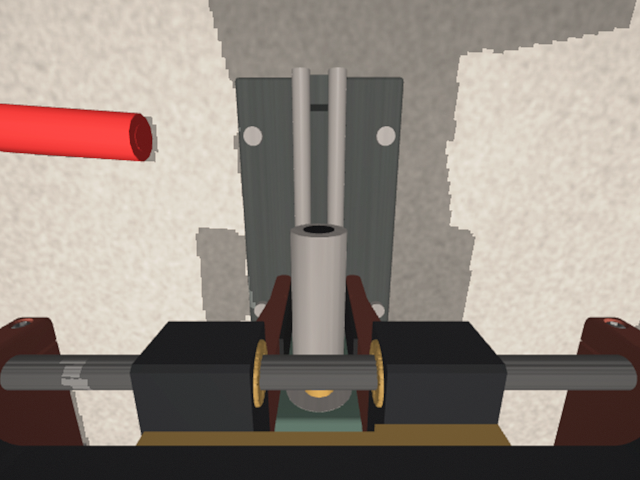

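The wrist view shows the pin's near end still at (319,230), so it hasn't slipped in the pads, and the plunger is being covered at (318,395). The push force is down to 5.4 N, which is spring only. Pushing on.

```bash
python3 -m jog '[[[0.2,0.01,0,0,-0.005,0],[0.4,0.02,0.02,0,-0.01,0],[0.6,0.03,0.03,0,-0.01,0],[0.6,0.03,0.03,0,-0.01,0]]]'; python3 -m jog '[[[0.2,0.01,0,0,-0.005,0],[0.4,0.02,0.02,0,-0.01,0],[0.5,0.025,0.03,0,-0.01,0],[0.5,0.025,0.03,0,-0.01,0]]]'
```

```text
time_s: 9.3
tcp_pos: [492.2, 128.7, 50.6]
ee_rot: [0.689, 0.725, 0.0, 0.004]
force: [-9.2, 3.2, 7.3]
grip_width: 0.287
time_s: 9.7
tcp_pos: [493.7, 128.8, 50.6]
ee_rot: [0.689, 0.725, 0.001, 0.005]
force: [-11.2, 3.7, 9.9]
grip_width: 0.288
```

```bash
python3 -m jog '[[[0.2,0.02,0.06,0,0,0],[0.4,0.04,0.1,0,0,0],[0.6,0.05,0.1,0,0,0],[0.6,0.05,0.1,0,0,0]]]'
```

```text
time_s: 10.1
tcp_pos: [496.8, 128.9, 50.7]
ee_rot: [0.689, 0.725, -0.002, 0.003]
force: [-8.3, 2.5, 0.6]
grip_width: 0.291
```

```bash
python3 -m jog '[[[0.2,0.02,0.02,0,0,0],[0.3,0.03,0.04,0,-0.003,0],[0.4,0.03,0.05,0,-0.003,0],[0.4,0.03,0.05,0,-0.003,0]]]'
```

```text
time_s: 10.5
tcp_pos: [497.2, 128.9, 50.6]
ee_rot: [0.689, 0.725, -0.003, 0.002]
force: [-11.2, 3.4, 7.8]
grip_width: 0.291
```

```bash
python3 -m jog '[[[0.3,0.02,0.06,0,0,0],[0.5,0.04,0.1,0,0,0],[0.6,0.05,0.1,0,-0.003,0],[0.6,0.05,0.1,0,-0.003,0],[0.6,0.05,0.1,0,-0.003,0]]]'
python3 - <<'E'
from h import *
snap('wrist','wrist10');snap('top','top10');snap('side','side10');o=observe();print(o['tcp_pos'],o['force'],o['ee_rot'])
for n,r in (('side10',(200,270,230,340)),('top10',(210,330,220,310))):
    c=load(n)['image'][r[0]:r[1],r[2]:r[3]][:,:,::-1];cv2.imwrite(f'pics/c_{n}.png',cv2.resize(c,None,fx=6,fy=6,interpolation=cv2.INTER_CUBIC)[:600])
E
```

```text
time_s: 11.0
tcp_pos: [497.2, 128.9, 50.6]
ee_rot: [0.689, 0.725, -0.007, -0.0]
force: [-16.9, 4.4, 12.0]
grip_width: 0.289
[497.17980422 128.89216705  50.60354478] [-17.7577555    3.05579798  10.10103409] [ 6.89144911e-01  7.24588230e-01 -7.14750574e-03 -3.18910904e-04]
```

View pics/wrist10.png

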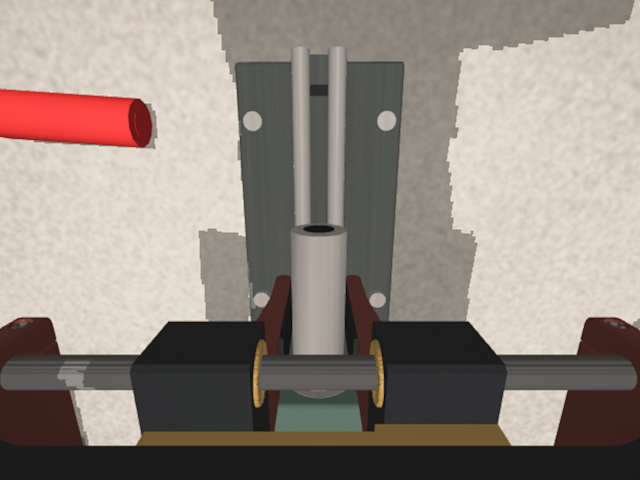

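View pics/c_side10.png

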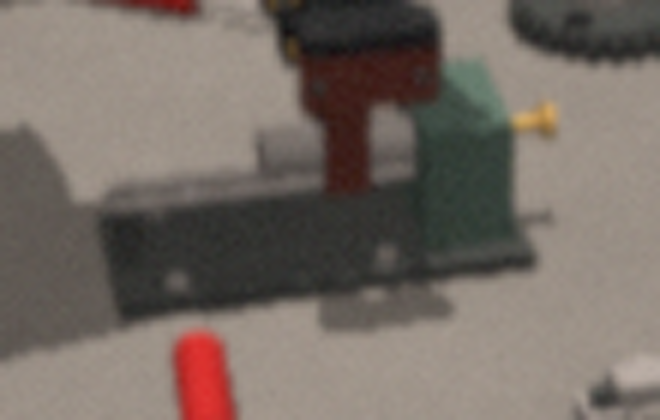

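The side crop shows the pin's front end meeting the stop block at crop (415,145), with the plunger's tail standing out behind at (535,118). The TCP hasn't moved over the last two calls while the force rose from 11 to 17.8 N. I'll verify the distance with the rod end and the pin's near rim.

```bash
python3 - <<'E'
from h import *
d=load('wrist10'); im=d['image']
c=im[35:250,225:415][:,:,::-1]; cv2.imwrite('pics/crop10.png',cv2.resize(c,None,fx=2.7,fy=2.7,interpolation=cv2.INTER_CUBIC))
g=im.astype(float).mean(2)
for col in (301,337): print('rod end',col,g[40:54,col].round())
for col in (266,384): print('base',col,g[56:70,col].round())
print('pin', g[222:246,319].round())
e=onz(d,319,235.8,73); print(e)
for v in (45,46,47): print('rodend',v,onz(d,319,v,47)[0], 'diff',(e-onz(d,319,v,47))[0])
for v in (61.5,62.5): print('base',v,(e-onz(d,319,v,12))[0])
for p in ((252.3,120.8),(386.3,120.6),(262,299.5),(377.5,299.5)): print('bolt',(e-onz(d,*p,14))[0])
E
```

```text
rod end 301 [139. 138. 138. 136. 135. 134. 151. 169. 171. 171. 171. 171. 171. 172.]
rod end 337 [131. 131. 131. 129. 129. 125. 155. 177. 179. 178. 178. 178. 179. 179.]
base 266 [134. 132. 133. 133. 135. 113.  80.  76.  81.  85.  85.  86.  86.  85.]
base 384 [128. 128. 128. 128. 130.  97.  63.  72.  79.  80.  80.  81.  81.  81.]
pin [ 82.  92.  91.  54.  17.  20.  20.  21.  20.  18.  53.  88.  96.  94.
 134. 164. 167. 164. 165. 164. 165. 165. 165. 165.]
[457.09587456 128.44013451  73.        ]
rodend 45 380.4582678231984 diff 76.63760674136398
rodend 46 380.83572795902995 diff 76.26014660553244
rodend 47 381.21373687866117 diff 75.88213768590123
base 61.5 78.11331624138933
base 62.5 77.64122828690006
bolt 46.912698964572996
bolt 50.64494131838211
bolt -58.95882473939429
bolt -54.97707199236339
```

View pics/crop10.png

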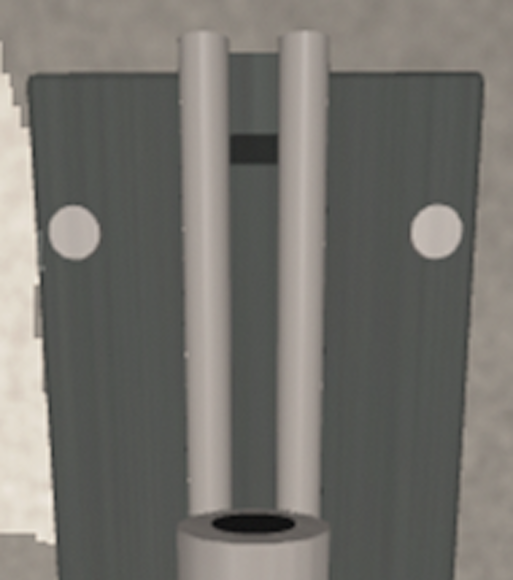

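View pics/c_top10.png

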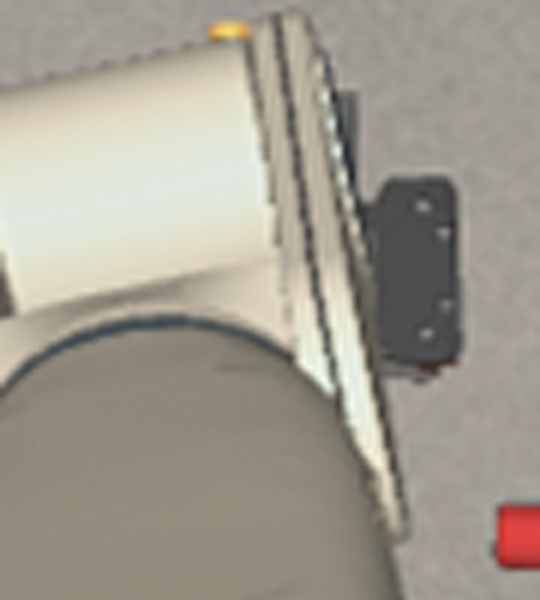

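The near rim is 76.2 mm from the rod ends, where 76 is expected at home. The less certain base-edge measure gives 77.9 against 79. To confirm a hard stop I'll push a few newtons harder with less rubbing and see whether x moves.

```bash
python3 -m jog '[[[0.4,0.02,0.05,0,-0.005,0],[0.6,0.04,0.1,0,-0.01,0],[0.75,0.05,0.13,0,-0.01,0],[0.75,0.05,0.13,0,-0.01,0],[0.75,0.05,0.13,0,-0.01,0]]]'
python3 - <<'E'
from h import *
d=snap('wrist','wrist11');o=observe();print(o['tcp_pos'],o['force'],o['ee_rot'],o['qd'].round(4))
g=d['image'].astype(float).mean(2)
for col in (301,337): print('rod end',g[40:54,col].round())
print('pin', g[230:242,319].round())
E
```

```text
time_s: 11.65
tcp_pos: [497.2, 128.9, 50.6]
ee_rot: [0.689, 0.724, -0.01, -0.001]
force: [-20.8, 5.6, 11.9]
grip_width: 0.285
[497.18113167 128.84911588  50.60378405] [-22.0140481    6.04738929  11.5563981 ] [ 0.68931572  0.72439749 -0.00950939 -0.00130144] [-0.0016  0.0003 -0.0021 -0.0012  0.0008 -0.001 ]
rod end [140. 140. 140. 139. 136. 135. 139. 161. 173. 172. 173. 172. 172. 172.]
rod end [133. 132. 130. 130. 129. 126. 141. 169. 179. 178. 178. 178. 179. 179.]
pin [ 19.  21.  65.  92.  95.  95. 146. 170. 166. 165. 164. 165.]
```

x stayed at 497.18 mm while the push went from 11 to 18 to 22 N, and the pin's near rim is unchanged. It's on the hard stop, with an estimated 8-12 N beyond spring and rubbing. The joints are still, so I'm handing in with this push held.

```bash
python3 - <<'E'
from workcell import observe, close_job
o=observe();print(o['time_s'],o['tcp_pos'],o['force'],o['grip_width'])
print(close_job())
E
```

```text
11.7 [497.18113167 128.84911588  50.60378405] [-22.0140481    6.04738929  11.5563981 ] 0.2917056025626298
the job is handed in; nothing more can be done
None
```

The long steel pin is on the jig rods, pushed against the sprung plunger until it stopped on the hard face. I handed the job in at 11.7 s with the gripper still holding and pressing it; no verdict is reported.

**Checks that agreed:**
- **Alignment:** the last measurement, early in the push (plunger about 5 mm in), put the pin within 0.05 mm of the rod line and about 0.003 rad off in angle.
- **Hard stop:** tool x stayed at 497.18 mm while the push rose from 11 to 18 to 22 N. I estimate about 10 N on the stop beyond spring and rubbing.
- **Position:** the pin's near end measured 76.2 mm from the rod ends, where 76 is expected when home. The side picture shows the plunger's tail standing out behind the block.
- **Grip:** the opening was 0.29, about 25.7 mm for the 26 mm pin, so it is still held.

**What disagreed or was left imperfect:**
- The same near end measured from the base plate's edge gave 77.9 mm where 79 is expected, about 1 mm short. I trusted the rod ends and the force check over it.
- The tool still tips about 0.015 rad under load and presses the rods with roughly 12 N.
- My alignment script failed on a later picture, so I checked that one by eye.
- I saw nothing else on the bench disturbed, but I did not measure the other objects' final positions.

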